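# Serve the dark roll with the tongs at the market bread stall

### The arm

A 6-joint arm with a two-finger parallel gripper is mounted at the origin on the work surface. World frame = base frame: x ahead of the robot, y to its left, z up, the work surface at z = 0. Lengths are in m, angles in rad, forces in N, time in s.
With the tool pointing down it reaches from about 0.425 to 0.95 m from the base axis. Payload 3.5 kg.
Tool frame: the origin (TCP) lies at the very end of the fingers, on their centre line; the grasp point (between the pads) lies 19 mm behind it; z points along the fingers, y is the line along which they close (so a half turn about z gives the same grasp; the last joint's range is limited). The gripper opens to 85 mm and grips with 20 to 120 N. Pads are 22 mm wide; open, the fingers measure 114 mm over their backs; the gripper's body (76 mm by 85 mm) begins 54 mm behind the grasp point. The pads swing forward as they close: fully open they stand 13 mm farther back than shut.
Start: joints at [-1.358, 0.286, 1.577, -0, 1.279, -0.15], TCP at [0.24, -0.631, 0.231] pointing down, gripper open.
Joint ranges: [-2.77, 2.77], [-0.9, 2.22], [0.21, 2.48], [-1.53, 4.67], [0.24, 2.81], [-2.84, 2.84]. Speed limits (rad/s): [2.79, 2.79, 3.14, 3.14, 3.14, 3.14].

### API

Orientations are given as a rotation vector (axis times angle).
In Python, from bench import env, imaging gives the robot as it stands.
- The arm moves only by the tool jog_arm, never from a script. Its argument "increments" is one flat list of numbers, 5 for each row, row after row: the closure in counts, from 0 (fully open) to 255 (shut), then the shift along the world's x, y, z in m, then the turn about the world's z in degrees. In form: [grip, dx, dy, dz, spin, grip, dx, dy, dz, spin, ...]. A call has 1 to 20 rows; each row shifts and turns the commanded pose from where the row before left it; what a row does not reach is not made up. A row lasts 1/8 s, in which the tool goes at most 62.5 mm and 10.7 degrees, less where a joint would pass 70% of its speed; a pose out of reach is approached as far as the arm can. A call with a gripper value outside its range is refused whole. The fingers move at their own pace and stop on an object; "force" is the grip in N (left out, the last holds). Time passes only in rows, so rows that do not move let the fingers close. It gives the time, the measured TCP pose, the force, the opening and the grip force at its end, in the units of the state.
- env.get_state(): the state, without advancing time (a new reading comes with each control period).
- imaging.get_image(name): name is "side" or "top" or "wrist"; returns the picture (480x640x3 uint8, blue, green, red); there is no depth.
- imaging.calibration(name): a dict with "fx", "fy", "cx", "cy" (pixels), "R" (3x3) and "t" (3): a world point X has camera coordinates R X + t; the wrist camera has in their place "hand_eye" (4x4, takes a point from camera to tool coordinates, whose origin is the TCP and whose axes are the flange's). Camera axes: x right, y down, z forward; pixel columns grow to the right and rows downward; lengths in m; the calibration is good to about 2 mm. A picture is of the moment at which its call begins: read the wrist's pose just before it. calibration takes no time and is no camera call.
- env.finish_job(): hands the job in; it is judged then, once.
The state is a dict: "time": time; "joint_positions": joint angles; "dq": joint speeds; "tau": joint torques, N m; "tcp_pos": TCP position; "ee_rot": TCP orientation; "contact_force": force on the tool from outside, world axes, zero at the start; "torque": the same for the moment, N m; "width": finger opening in m; "finger_force": force on a finger pad.
Only numpy, scipy, OpenCV 4.12 (cv2) and the standard library are available. Lean on these libraries where they do the work, as an engineer would, in place of code of your own. Each camera call takes 0.05 s, during which the arm holds its last target. There are 200 camera calls.

### The job

Pick up the kitchen tongs and use them, never the fingers themselves, to take the dark brown roll from the shallow red tray, leaving the two pale rolls and the other things on the counter where they are. Carry it to the customer's open cardboard takeaway box and hold it in the tongs, still, over the middle of the box and a little above its rim (no more than about a hand's length), touching nothing. Finish holding it there: do not lower it into the box and do not let go.

Things in the scene. Friction and masses are not known exactly. Their poses are not given: they have to be found in the camera images.
- tongs: Steel kitchen tongs, 248 mm long, 100 g, on their side on the counter; arms 24 mm high, opening horizontally. Origin: on the midline, underside, midway along the green grip sleeves: grip here, near the balance point. x along the midline to the jaws, z up. Sleeves: one outside each arm, x = -37 to +37 mm; over both outsides at x = 0: 50 mm open, 32 mm at a 46 mm jaw gap; parallel in between, at 41 mm.
- tongs_jaws (a point): Point midway between the two jaw plates, 107 mm ahead (tongs' x) of the tongs' origin, 12 mm above their underside. The plates run from 82 to 130 mm ahead of the origin and are 24 mm high. Open: 82 mm gap between inner faces, 90 mm over the outsides. Each mm squeezed out of the width over the sleeves closes the gap by 2 mm.
- tongs_left (a joint): Angle (rad) each arm is closed, mirrored about the midline, pivot 105 mm behind the tongs' origin: 0 open (82 mm jaw gap), 0.085 at a 46 mm gap, 0.19 shut. A spring pushes the arms apart: about 8 N on each sleeve to begin closing, 12 N at a 46 mm gap, so the width at which the fingers hold the sleeves sets the jaw gap.
- dark_roll: The roll to serve: round dark brown bread roll with pale seeds on top, firm, 46 mm diameter, 36 mm high, about 60 g, standing loose on the tray. Origin: centre of its underside, z up.
- dark_roll_center (a point): Centre of the dark brown roll, 18 mm above its underside.
- pale_roll_a: A pale cream roll of the same size, not to be moved; origin at the centre of its underside. The three rolls stand about 110 mm apart in a row along the tray's y axis; which is in which place varies.
- pale_roll_b: The other pale cream roll, the same.
- tray: Shallow red tray fixed to the counter, 150 mm (x) by 360 mm (y), floor 3 mm thick, rim 10 mm above the counter all round. Origin: centre of its underside; the rolls stand along its y axis, and its x axis points away from the robot.
- takeaway_box: Open-topped brown cardboard box, fixed, 150 by 150 mm, 60 mm high, empty, to the left of the tray. Origin: centre of its underside on the counter, z up.
- soy_bottle_a: White bottle, 54 mm diameter, 115 mm high, standing at the back behind the tray; a bystander. Origin: centre of its underside.
- soy_bottle_b: A second white bottle, the same; a bystander.
- chilli_jar: Amber jar with a red cap, 66 mm diameter, 85 mm high, at the back; a bystander. Origin: centre of its underside.
- tea_mug: White mug, 76 mm diameter, 85 mm high, behind the box; a bystander. Origin: centre of its underside.
Mind the look-alikes: they are no part of the job. Leave any pink look-alike of the pale_roll_b alone.

How it is judged:
By the outcome, as a careful person would: the job done as asked, in the order asked, and still so for the second after the job is handed in, while the arm keeps its last pose, push and grip.
It also fails if it takes over 64 s, if anything falls off the work surface, if the arm or the gripper's body presses on something with over 40 N, if the wrist force passes 120 N, or if a joint passes its speed limit or range.

## Working session

There is one attempt and no reset: what is moved stays moved. The work goes in short steps, Python scripts to look and compute and a tool call to move; the robot and the scene stay as the last step left them, time stands still between calls to the robot, and variables do not carry over. Pictures are saved under pics/ and viewed, at most 10 in all, crops included, and the job is handed in when it is done.

Besides the shell and the picture viewer there is one more tool, called after "Emit:" as name(argument=value, ...) on one line, values as JSON. jog_arm: Moves the arm, as the interface text tells. Its arguments: {"type":"object","properties":{"increments":{"type":"array"},"force":{"type":"number"}},"required":["increments"]}

```bash
mkdir -p pics
cat > h.py <<'E'
import numpy as np, cv2
from bench import env, imaging
def ray(name,u,v,z):
    c=imaging.calibration(name); R=np.array(c["R"]);t=np.array(c["t"])
    d=R.T@np.array([(u-c["cx"])/c["fx"],(v-c["cy"])/c["fy"],1]); o=-R.T@t
    return o+d*(z-o[2])/d[2]
def proj(name,X):
    c=imaging.calibration(name); p=np.array(c["R"])@np.array(X)+np.array(c["t"])
    return c["fx"]*p[0]/p[2]+c["cx"],c["fy"]*p[1]/p[2]+c["cy"]
E
python3 - <<'E'
from h import *
for n in("top","side"): cv2.imwrite(f"pics/{n}0.png",imaging.get_image(n))
print(env.get_state())
for n in("top","side"):
    c=imaging.calibration(n);print(n,-np.array(c["R"]).T@np.array(c["t"]),c["fx"])
E
```

```text
{'time': 0.1, 'joint_positions': array([-1.35799864e+00,  2.87128539e-01,  1.57801975e+00,  2.12616129e-05,
        1.27861383e+00, -1.49977515e-01]), 'dq': array([-2.24923859e-04, -2.65816046e-03, -3.51855815e-03, -7.20057123e-05,
       -3.30137439e-04, -1.32934498e-04]), 'tau': array([ 5.87097529e-04, -4.07298553e+01, -2.93699294e+01, -1.49287343e-04,
        3.40238934e-03,  8.69939129e-06]), 'tcp_pos': array([ 0.23945767, -0.63046556,  0.23005707]), 'ee_rot': array([-3.08792100e+00, -5.66325519e-01,  7.50133081e-05]), 'contact_force': array([ 0.9141906 , -0.23946297, -0.21918293]), 'torque': array([-0.01469353,  0.01970333,  0.04007464]), 'finger_force': 0.0, 'width': 0.08514005961880981}
top [0.3759017  0.01481357 1.30457654] 556.5400499062433
side [0.22788032 0.65532371 0.57858624] 487.2578719911146
```

View pics/top0.png

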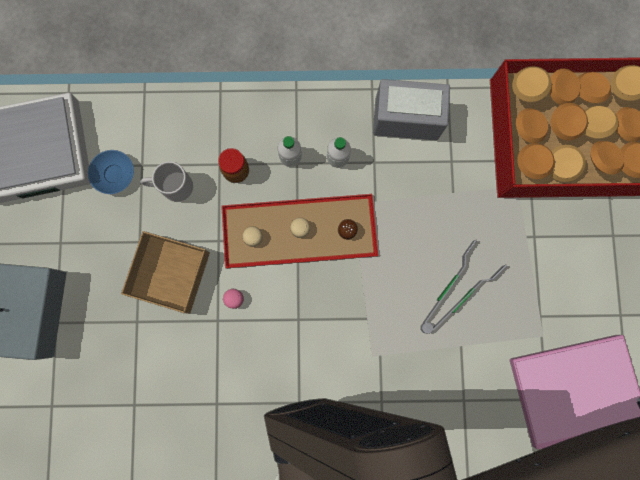

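View pics/side0.png

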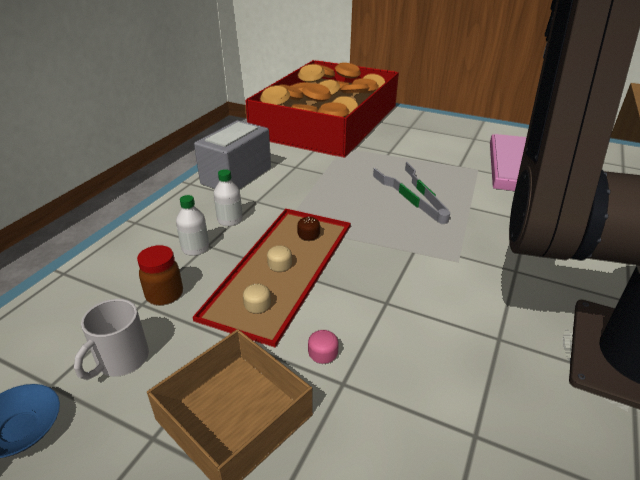

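The top view shows the tongs' pivot at about (428,327) and the jaw tips at (475,242) and (505,267). The dark roll is at (347,229), the right end of the tray, and the box is around (166,272). I'll enlarge the tongs and roll for a closer reading.

Run:
```python
import cv2
a=cv2.imread("pics/top0.png")[190:340,320:520]
cv2.imwrite("pics/c1.png",cv2.resize(a,None,fx=4,fy=4,interpolation=cv2.INTER_CUBIC))
```

```text
(no output)
```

View pics/c1.png

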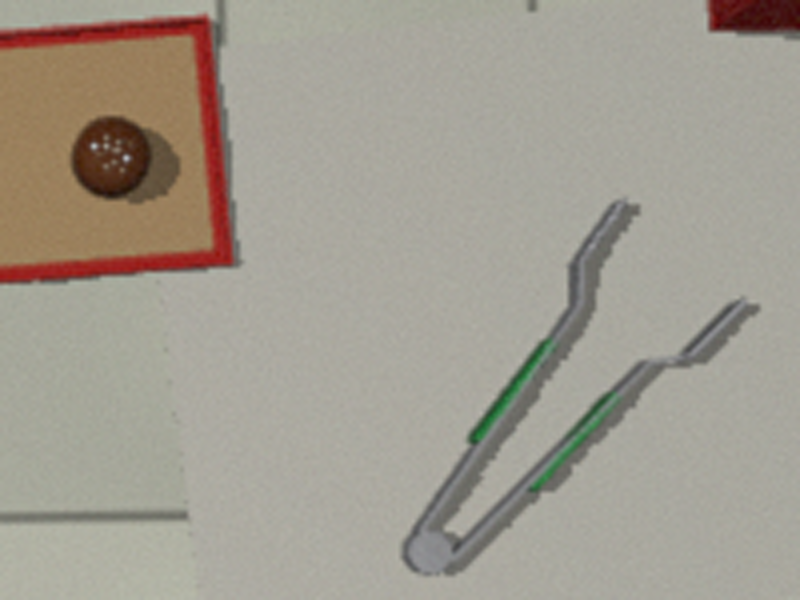

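Run:
```python
from h import *
f=lambda u,v,z:ray("top",320+u/4-.4,190+v/4-.4,z)
p=f(430,551,.024);l=f(622,202,.024);r=f(743,300,.024);o=f(543,416.5,.022)
m=(l+r)/2;d=m-p;L=np.hypot(*d[:2]);u=d/L
print("piv",p,"jawmid",m,"L",L,"gap",np.hypot(*(l-r)[:2]),"yaw",np.degrees(np.arctan2(d[1],d[0])))
print("o sleeves",o,"o from piv",p+u*.105, "o from tip",m-u*.13)
ls=f(473,440,.022),f(550,343,.022);rs=f(535,488,.022),f(615,395,.022)
print([np.hypot(*(a[1]-a[0])[:2]) for a in(ls,rs)],np.hypot(*((ls[0]+ls[1]-rs[0]-rs[1])/2)[:2]))
print("roll",f(111,156,.021))
t=[ray("top",*q,.010) for q in((223,205),(372,196),(377,255),(226,266))];print("tray",np.mean(t,0),[np.hypot(*(t[i]-t[i-1])[:2]) for i in range(4)])
b=[ray("top",*q,.06) for q in((144,233),(209,251),(188,312),(123,294))];print("box",np.mean(b,0),[np.hypot(*(b[i]-b[i-1])[:2]) for i in range(4)])
for i,q in enumerate([(252,236),(300,228)]): print("pale",ray("top",*q,.021))
print("bottles",ray("top",340,145,.115),ray("top",233,298,.02))
from scipy.spatial.transform import Rotation as R
print(R.from_rotvec(env.get_state()["ee_rot"]).as_matrix().round(3))
```

```text
piv [ 0.36546424 -0.24485073  0.024     ] jawmid [ 0.5355247 -0.3985005  0.024    ] L 0.22919164738209033 gap 0.08850311854479917 yaw -42.09784095641098
o sleeves [ 0.4409414  -0.31343261  0.022     ] o from piv [ 0.44337436 -0.31524259  0.024     ] o from tip [ 0.43906455 -0.31134868  0.024     ]
[np.float64(0.07244686243935698), np.float64(0.07155898561481705)] 0.045531945097302344
roll [ 0.59606498 -0.06871031  0.021     ]
tray [0.59544404 0.04332589 0.01      ] [np.float64(0.1458850151703025), np.float64(0.35486220839554294), np.float64(0.14179613847085826), np.float64(0.354186174749337)]
box [0.49534661 0.34265773 0.06      ] [np.float64(0.14371328807553904), np.float64(0.154038208940901), np.float64(0.14309167772243314), np.float64(0.1515945094728417)]
pale [0.58139666 0.15431093 0.021     ]
pale [0.59891163 0.04205071 0.021     ]
bottles [ 0.76821457 -0.05041735  0.115     ] [0.43778584 0.19763413 0.02      ]
[[ 0.935  0.355 -0.   ]
 [ 0.355 -0.935  0.002]
 [ 0.    -0.002 -1.   ]]
```

Emit:
jog_arm(increments=[0, 0.02, 0.032, -0.008, -6.3, 0, 0.02, 0.032, -0.008, -6.3, 0, 0.02, 0.032, -0.008, -6.3, 0, 0.02, 0.032, -0.008, -6.3, 0, 0.02, 0.032, -0.008, -6.3, 0, 0.02, 0.032, -0.008, -6.3, 0, 0.02, 0.032, -0.008, -6.3, 0, 0.02, 0.032, -0.008, -6.3, 0, 0.02, 0.032, -0.008, -6.3, 0, 0.021, 0.029, -0.008, -6.3, 0, 0, 0, 0, 0, 0, 0, 0, 0, 0], force=60)

```text
time: 1.6
tcp_pos: [0.4404, -0.3143, 0.1513]
ee_rot: [2.931, -1.129, -0.0]
contact_force: [-0.2, 0.4, 0.6]
width: 0.0851
finger_force: 0.0
```

```bash
cat >> h.py <<'E'
from scipy.spatial.transform import Rotation as Ro
def wcam():
    s=env.get_state();c=imaging.calibration("wrist");H=np.array(c["hand_eye"])
    T=np.eye(4);T[:3,:3]=Ro.from_rotvec(s["ee_rot"]).as_matrix();T[:3,3]=s["tcp_pos"]
    return c,T@H
def wray(M,c,u,v,z):
    d=M[:3,:3]@np.array([(u-c["cx"])/c["fx"],(v-c["cy"])/c["fy"],1]);o=M[:3,3]
    return o+d*(z-o[2])/d[2]
E
python3 - <<'E'
from h import *
c,M=wcam();np.save("M1.npy",M);cv2.imwrite("pics/w1.png",imaging.get_image("wrist"));print(M,env.get_state())
E
```

```text
[[-6.72090972e-01 -7.03000018e-01 -2.32561173e-01  5.00134882e-01]
 [-7.40468378e-01  6.38317142e-01  2.10375397e-01 -3.67994550e-01]
 [ 5.53875586e-04  3.13595600e-01 -9.49556472e-01  2.93976324e-01]
 [ 0.00000000e+00  0.00000000e+00  0.00000000e+00  1.00000000e+00]] {'time': 1.65, 'joint_positions': array([-8.08028490e-01,  7.36956471e-02,  1.97439373e+00, -4.02073700e-04,
        1.09310832e+00,  1.49958700e+00]), 'dq': array([-0.01122744, -0.00094638, -0.00593103,  0.00145264,  0.00194987,
        0.00462265]), 'tau': array([ 4.40736227e-01, -2.97812855e+01, -2.66966522e+01,  1.24906580e-02,
        9.93634458e-03, -4.10635330e-03]), 'tcp_pos': array([ 0.44029303, -0.31477869,  0.15150681]), 'ee_rot': array([ 2.93044203e+00, -1.13094099e+00,  3.22614452e-04]), 'contact_force': array([ 0.39900252, -0.25791707,  0.64275435]), 'torque': array([0.0190414 , 0.02295134, 0.00442817]), 'finger_force': 0.0, 'width': 0.08525479401128525}
```

View pics/w1.png

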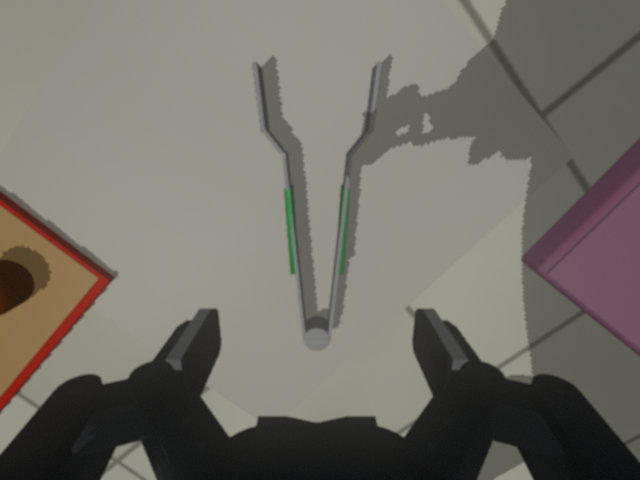

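Wrist view: the pivot's top is at about (317,337) and the jaw tips are at (256,64) and (379,65). The sleeves run (289,188)–(293,273) and (346,185)–(342,272), centred in the view.

Run:
```python
from h import *
c=imaging.calibration("wrist");M=np.load("M1.npy");f=lambda u,v,z=.024:wray(M,c,u,v,z)
p=f(317,338);l=f(256,64);r=f(379,65);m=(l+r)/2;d=m-p;u=d/np.hypot(*d[:2])
s=[f(289,188),f(293,273),f(346,185),f(342,272)];o=np.mean(s,0)
print(p,m,np.hypot(*d[:2]),np.hypot(*(l-r)[:2]),np.degrees(np.arctan2(d[1],d[0])),"o",o,m-u*.13,p+u*.105)
print([np.hypot(*(s[i]-s[i+1])[:2]) for i in (0,2)],np.hypot(*((s[0]+s[1]-s[2]-s[3])/2)[:2]))
```

```text
[ 0.36545478 -0.24680974  0.024     ] [ 0.53415975 -0.40025603  0.024     ] 0.2280507145468044 0.0884171391183653 -42.28821543601607 o [ 0.44177543 -0.31653052  0.024     ] [ 0.43798971 -0.31278418  0.024     ] [ 0.44313058 -0.31746008  0.024     ]
[np.float64(0.0738451757743096), np.float64(0.07529764751129821)] 0.04415137118376706
```

Emit:
jog_arm(increments=[0, 0, 0, -0.02, 0, 0, 0, 0, -0.02, 0, 0, 0, 0, -0.02, 0, 0, 0, 0, -0.02, 0, 0, 0, 0, -0.02, 0, 0, 0, 0, -0.02, 0, 0, 0, 0, -0.015, 0, 60, 0, 0, -0.008, 0, 80, 0, 0, -0.004, 0, 80, 0, 0, 0, 0, 80, 0, 0, 0, 0, 80, 0, 0, 0, 0])

```text
time: 3.15
tcp_pos: [0.4409, -0.3143, 0.0049]
ee_rot: [2.931, -1.131, 0.001]
contact_force: [0.4, 0.5, 0.4]
width: 0.0586
finger_force: 0.0
```

Emit:
jog_arm(increments=[100, 0, 0, -0.003, 0, 110, 0, 0, 0, 0, 118, 0, 0, 0, 0, 124, 0, 0, 0, 0, 128, 0, 0, 0, 0, 128, 0, 0, 0, 0, 128, 0, 0, 0, 0])

```text
time: 4.03
tcp_pos: [0.4414, -0.3149, 0.0026]
ee_rot: [2.93, -1.131, 0.003]
contact_force: [-0.3, 0.5, 6.2]
width: 0.0425
finger_force: 11.0
```

Emit:
jog_arm(increments=[128, 0, 0, 0.004, 0, 128, 0, 0, 0.008, 0, 128, 0, 0, 0.015, 0, 128, 0, 0, 0.02, 0, 128, 0, 0, 0.02, 0, 128, 0, 0, 0.02, 0, 128, 0, 0, 0.013, 0, 128, 0, 0, 0, 0, 128, 0, 0, 0, 0])

```text
time: 5.15
tcp_pos: [0.4401, -0.3136, 0.1007]
ee_rot: [-2.93, 1.131, 0.002]
contact_force: [0.5, 0.6, -1.1]
width: 0.0429
finger_force: 9.1
```

Run:
```python
from h import *
c,M=wcam();np.save("M2.npy",M);a=imaging.get_image("wrist");b=imaging.get_image("side")
b=cv2.resize(b[100:260,340:500],(480,480),interpolation=cv2.INTER_CUBIC)
cv2.imwrite("pics/w2.png",cv2.resize(np.hstack([a,b]),(800,343)))
s=env.get_state();print(s["tcp_pos"],s["contact_force"],s["finger_force"])
```

```text
[ 0.44000901 -0.31344403  0.10021751] [ 0.79397983  0.24844398 -1.06721168] 9.073342680931091
```

View pics/w2.png

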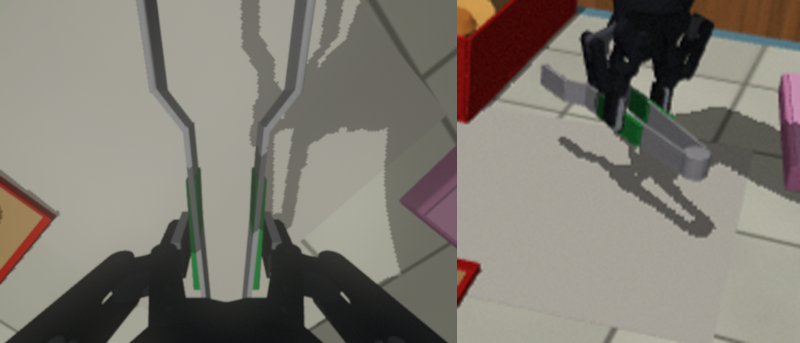

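Tongs are lifted, with both sleeves held (the left runs about (263,235)–(273,403) in full-frame pixels). Now I'll check level and seating.

Run:
```python
from h import *
c=imaging.calibration("wrist");M=np.load("M2.npy")
o=np.array([.4401,-.3136]);th=np.radians(-42.2);u=np.array([np.cos(th),np.sin(th)]);n=np.array([-u[1],u[0]])
Mi=np.linalg.inv(M)
for x,y in((.037,.021),(-.037,.021),(.037,-.021),(-.037,-.021),(.072,.025),(.082,.036),(.082,-.036),(.1,.036)):
  for z in (.0976,.1216):
    p=Mi@np.r_[o+u*x+n*y,z,1];print(x,y,z,(c["fx"]*p[0]/p[2]+c["cx"])*.714,(c["fy"]*p[1]/p[2]+c["cy"])*.714)
```

```text
0.037 0.021 0.0976 193.13829040447177 167.2414472364349
0.037 0.021 0.1216 187.3702330988134 180.02364985823667
-0.037 0.021 0.0976 197.67184829409175 264.3851191518581
-0.037 0.021 0.1216 193.46226944552126 289.7269970013168
0.037 -0.021 0.0976 259.4842274633069 167.12497422304588
0.037 -0.021 0.1216 265.416050690336 179.88899926925512
-0.037 -0.021 0.0976 255.19874264407096 264.2973713592293
-0.037 -0.021 0.1216 259.583886155861 289.63010894126387
0.072 0.025 0.0976 183.66066721293873 110.12262800570734
0.072 0.025 0.1216 175.5279478860247 113.08572689510329
0.082 0.036 0.0976 163.50704498396306 92.15887323717334
0.082 0.036 0.1216 151.1611362044204 91.64550049924678
0.082 -0.036 0.0976 288.9360264508417 91.91634491465531
0.082 -0.036 0.1216 301.4335379093814 91.35474384605595
0.1 0.036 0.0976 160.77383994404516 57.59927057835569
0.1 0.036 0.1216 147.2189514192618 49.86078557631934
```

Emit:
jog_arm(increments=[128, 0.005, 0.0245, 0.003, 4.2, 128, 0.005, 0.0245, 0.003, 4.2, 128, 0.005, 0.0245, 0.003, 4.2, 128, 0.005, 0.0245, 0.003, 4.2, 128, 0.005, 0.0245, 0.003, 4.2, 128, 0.005, 0.0245, 0.003, 4.2, 128, 0.005, 0.0245, 0.003, 4.2, 128, 0.005, 0.0245, 0.003, 4.2, 128, 0.005, 0.0245, 0.003, 4.2, 128, 0.004, 0.0245, 0.003, 4.2, 128, 0, 0, 0, 0, 128, 0, 0, 0, 0, 128, 0, 0, 0, 0])

```text
time: 6.88
tcp_pos: [0.4894, -0.0697, 0.131]
ee_rot: [-3.142, 0.008, 0.001]
contact_force: [-0.3, -0.7, -1.3]
width: 0.0425
finger_force: 9.1
```

Run:
```python
from h import *
c,M=wcam();np.save("M3.npy",M);a=imaging.get_image("wrist");b=imaging.get_image("side")
cv2.imwrite("pics/w3.png",a); cv2.imwrite("pics/s3.png",b)
cv2.imwrite("pics/t3.png",imaging.get_image("top"))
s=env.get_state();print(s["tcp_pos"],Ro.from_rotvec(s["ee_rot"]).as_matrix(),s["contact_force"],s["finger_force"],s["joint_positions"])
```

```text
[ 0.48945021 -0.06963465  0.13118614] [[ 9.99987662e-01 -4.96189193e-03 -2.37169052e-04]
 [-4.96188079e-03 -9.99987689e-01  4.75118601e-05]
 [-2.37401881e-04 -4.63344693e-05 -9.99999971e-01]] [ 0.55612743 -0.12369033 -1.4782602 ] 9.081498384475708 [-3.46842857e-01 -5.11487850e-03  2.09687148e+00 -4.14294359e-05
  1.05007524e+00  1.22893599e+00]
```

View pics/w3.png

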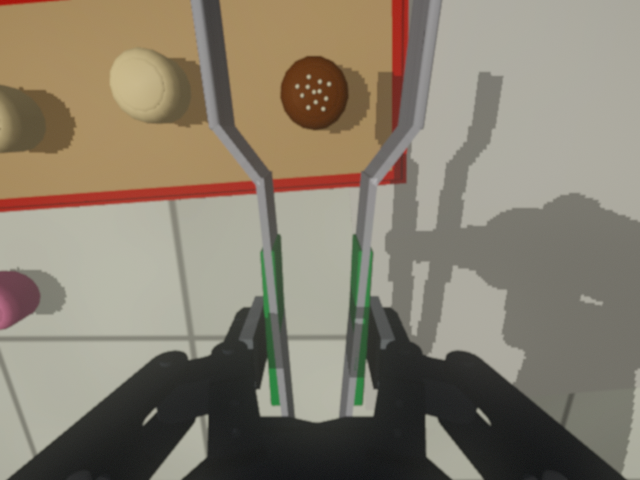

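The dark roll sits between the jaws at about (314,93), outline 281–348, with the pale roll well clear on the left.

Run:
```python
from h import *
c=imaging.calibration("wrist");M=np.load("M3.npy")
print(wray(M,c,314,93,.021),np.hypot(*(wray(M,c,281,93,.021)-wray(M,c,348,93,.021))[:2]))
Mi=np.linalg.inv(M)
for x,y in((.082,.0375),(.082,-.0375)):
    p=Mi@np.r_[.4894+x,-.0697+y,.131+.0214,1];print((c["fx"]*p[0]/p[2]+c["cx"]),(c["fy"]*p[1]/p[2]+c["cy"]))
```

```text
[ 0.59608993 -0.06842472  0.021     ] 0.04615712877849405
206.30717740903464 129.40241228443907
426.2466801134887 127.85022109599612
```

Emit:
jog_arm(increments=[128, 0, 0.001, -0.015, 0, 128, 0, 0, -0.02, 0, 128, 0, 0, -0.02, 0, 128, 0, 0, -0.02, 0, 128, 0, 0, -0.015, 0, 128, 0, 0, -0.01, 0, 128, 0, 0, -0.008, 0, 128, 0, 0, -0.005, 0, 128, 0, 0, -0.002, 0, 128, 0, 0, 0, 0, 128, 0, 0, 0, 0])

```text
time: 8.4
tcp_pos: [0.4899, -0.0681, 0.0167]
ee_rot: [3.141, -0.006, 0.001]
contact_force: [-0.5, 0.3, -0.8]
width: 0.043
finger_force: 9.1
```

Emit:
jog_arm(increments=[134, 0, 0, 0, 0, 140, 0, 0, 0, 0, 146, 0, 0, 0, 0, 152, 0, 0, 0, 0, 157, 0, 0, 0, 0, 162, 0, 0, 0, 0, 167, 0, 0, 0, 0, 172, 0, 0, 0, 0, 178, 0, 0, 0, 0, 178, 0, 0, 0, 0, 178, 0, 0, 0, 0], force=50)

```text
time: 9.78
tcp_pos: [0.4896, -0.0681, 0.0163]
ee_rot: [3.142, -0.006, -0.0]
contact_force: [0.1, -0.5, -0.8]
width: 0.0305
finger_force: 49.9
```

Clamped at 30.5 mm with 50 N. Lifting.

Emit:
jog_arm(increments=[178, 0, 0, 0.004, 0, 178, 0, 0, 0.01, 0, 178, 0, 0, 0.015, 0, 178, 0, 0, 0.02, 0, 178, 0, 0, 0.02, 0, 178, 0, 0, 0.02, 0, 178, 0, 0, 0.02, 0, 178, 0, 0, 0.015, 0, 178, 0, 0, 0.005, 0, 178, 0, 0, 0, 0, 178, 0, 0, 0, 0])

```text
time: 11.15
tcp_pos: [0.4889, -0.0678, 0.1444]
ee_rot: [-3.141, 0.006, 0.003]
contact_force: [0.0, -0.6, -2.1]
width: 0.0306
finger_force: 49.9
```

Run:
```python
from h import *
a=imaging.get_image("wrist");b=imaging.get_image("side")
b=cv2.resize(b[60:300,200:440],(480,480),interpolation=cv2.INTER_CUBIC)
cv2.imwrite("pics/w4.png",cv2.resize(np.hstack([a,b]),(800,343)))
```

```text
(no output)
```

View pics/w4.png

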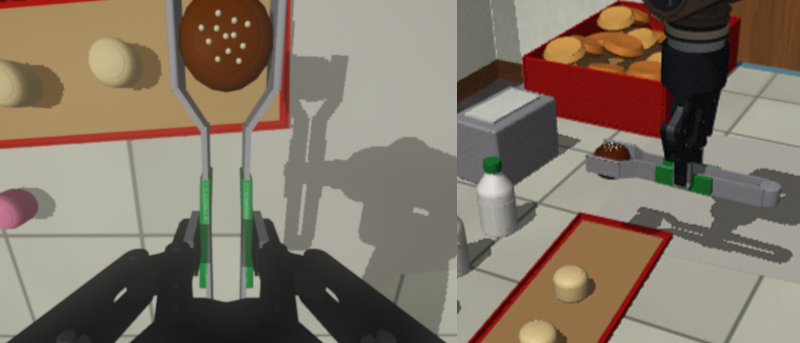

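The roll is clamped in the jaws, the tongs are level, and the pale rolls are untouched. Carrying it to the box.

Emit:
jog_arm(increments=[178, -0.0026, 0.011, 0, 1.1, 178, -0.0026, 0.011, 0, 1.1, 178, -0.0051, 0.0219, 0, 2.2, 178, -0.0051, 0.0219, 0, 2.2, 178, -0.0051, 0.0219, 0, 2.2, 178, -0.0051, 0.0219, 0, 2.2, 178, -0.0051, 0.0219, 0, 2.2, 178, -0.0051, 0.0219, 0, 2.2, 178, -0.0051, 0.0219, 0, 2.2, 178, -0.0051, 0.0219, 0, 2.2, 178, -0.0051, 0.0219, 0, 2.2, 178, -0.0051, 0.0219, 0, 2.2, 178, -0.0051, 0.0219, 0, 2.2, 178, -0.0051, 0.0219, 0, 2.2, 178, -0.0051, 0.0219, 0, 2.2, 178, -0.0051, 0.0219, 0, 2.2, 178, -0.0026, 0.011, 0, 1.1, 178, -0.0026, 0.011, 0, 1.1, 178, 0, 0, 0, 0, 178, 0, 0, 0, 0])

```text
time: 13.75
tcp_pos: [0.4078, 0.2822, 0.1452]
ee_rot: [2.996, 0.944, -0.0]
contact_force: [-0.2, 0.2, -2.4]
width: 0.0307
finger_force: 49.9
```

Emit:
jog_arm(increments=[178, 0, 0, -0.004, 0, 178, 0, 0, -0.008, 0, 178, 0, 0, -0.008, 0, 178, 0, 0, -0.004, 0, 178, 0, 0, 0, 0, 178, 0, 0, 0, 0, 178, 0, 0, 0, 0, 178, 0, 0, 0, 0])

```text
time: 14.75
tcp_pos: [0.4079, 0.2826, 0.1216]
ee_rot: [-2.996, -0.944, -0.001]
contact_force: [0.1, 0.0, -2.1]
width: 0.0304
finger_force: 49.9
```

Run:
```python
from h import *
s=env.get_state();print(s["tcp_pos"],Ro.from_rotvec(s["ee_rot"]).as_matrix()[:,0],s["contact_force"],s["width"],s["time"])
a=imaging.get_image("top")[190:340,80:280];b=imaging.get_image("side")
cv2.imwrite("pics/f.png",cv2.resize(np.hstack([cv2.resize(a,(640,480),interpolation=cv2.INTER_CUBIC),b]),(800,300)))
```

```text
[0.40791122 0.28263541 0.12159713] [8.19272313e-01 5.73404401e-01 5.20692766e-04] [ 0.10909402  0.02121402 -2.11578424] 0.030433385358323226 14.75
```

View pics/f.png

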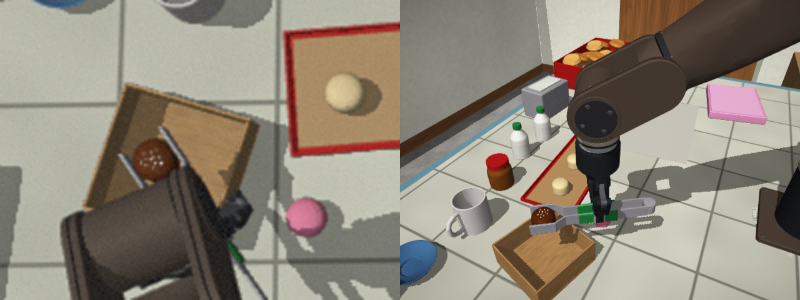

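The roll is held in the tongs over the middle of the box. Its position in the top view, about (157,270), matches the box centre once parallax is allowed for. Its underside is about 45 mm above the rim and nothing is touching.

```bash
python3 -c "
from bench import env
print(env.finish_job())"
```

```text
the job is handed in; nothing more can be done
None
```

I handed the job in with the tongs holding the dark roll still over the middle of the takeaway box, about 45 mm above the rim and touching nothing, at about 15 s of the 64 s allowed; no verdict came back.

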